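# Set out the pH bench for a three-point calibration

### The job

Set out the bench for a pH calibration: stand the three buffer bottles in the wells of the grey stand in their order of use, yellow in the end well nearest the stirrer, red in the middle between the other two, and blue in the far end well, and put the empty white beaker upright on the middle of the stirrer's plate. Lower the amber sample bottle upright into the steel jar until you feel it rest on the foam, however deep that lies today, without pressing hard. Keep everything upright, set each thing down rather than dropping it, and leave the wash bottle where it is.

Things in the scene. Friction and masses are not known exactly. Their poses are not given: they have to be found in the camera images.
- yellow_buffer: Yellow-capped (neutral) buffer bottle: white plastic cylinder 38 mm in diameter up to 58 mm, then a shoulder to a yellow ribbed screw cap 28 mm in diameter from 70 to 88 mm (its top); yellow label band round the body. About 60 to 110 g, capped, starts upright on the bench. Origin: centre of its underside; z up along the bottle, round about it.
- red_buffer: Red-capped (acid) buffer bottle: white plastic cylinder 38 mm in diameter up to 58 mm, then a shoulder to a red ribbed screw cap 28 mm in diameter from 70 to 88 mm (its top); red label band round the body. About 60 to 110 g, capped, starts upright on the bench. Origin: centre of its underside; z up along the bottle, round about it.
- blue_buffer: Blue-capped (alkaline) buffer bottle: white plastic cylinder 38 mm in diameter up to 58 mm, then a shoulder to a blue ribbed screw cap 28 mm in diameter from 70 to 88 mm (its top); blue label band round the body. About 60 to 110 g, capped, starts upright on the bench. Origin: centre of its underside; z up along the bottle, round about it.
- sample_bottle: Amber-brown sample bottle, white paper label: body 44 mm in diameter up to 66 mm, shoulder, white screw cap 31 mm in diameter from 83 to 105 mm (its top); about 105 to 195 g, starts upright on the bench. Origin: centre of its underside; z up along the bottle, round about it. Held by the cap, the fingers stay above the jar's rim.
- beaker: Empty white plastic beaker, 50 mm outside diameter, 70 mm high, wall 3 mm, 50 g, starts upright on the bench, mouth up; its small pouring lip sticks out 5 mm at the rim on the side of -x (look only). Origin: centre of its underside, z up.
- stand: Buffer stand fixed to the bench: light grey slab 90 (x) by 250 (y) by 16 mm high with three round wells in a row along its y axis, centred at y = -80, 0 and +80 mm, x = 0; each 54 mm in diameter, 10 mm deep, its dark floor 6 mm above the bench. Origin: centre of its underside; z up. Its y axis is within 15 degrees of world y; the stirrer lies towards one end of it.
- stirrer: Magnetic stirrer fixed to the bench: ivory square case with a flat aluminium top plate 120 by 120 mm, plate surface 45 mm above the bench, a thin dark ring 68 mm in diameter drawn round the plate's centre; black knob 20 mm up on its front (-x) side. Origin: centre of its underside (right under the plate's centre); z up.
- jar: Insulated open steel jar fixed to the bench: 90 mm outside, 68 mm inside diameter, rim 70 mm above the bench. Firm pale grey foam discs fill its bottom to a depth that differs from day to day: the surface on which the bottle will rest is anywhere from 12 to 38 mm above the bench. Origin: centre of its underside, z up.
- ph_meter: Bench pH meter, fixed, an obstacle only: ivory and grey console 170 (x) by 190 (y) mm, up to 80 mm high, display and keys sloping towards -x; on its +y side an electrode stand (foot to y = +173; pillar, arm and electrode at y = +135 mm, x = 55 to 155 mm, up to 200 mm high). Origin: on the bench at the middle of the console's front edge; the console reaches to x = +170 mm.
- wash_bottle: Wash bottle standing loose at the back of the bench, to be left alone: translucent white, 60 mm in diameter, green cap, thin bent spout up to 175 mm high reaching 55 mm out along its x axis; 220 g. Origin: centre of its underside, z up.
Things that resemble listed ones, but are neither listed nor needed, are in the scene too. Leave any purple look-alike of the red_buffer alone. Leave any purple look-alike of the blue_buffer alone.

How it is judged:
At the end, for the whole second after the job is handed in: From the stirrer's end: yellow, red, blue each on its well's floor (12 mm in plan, 4 mm in height); beaker on the plate, 15 mm from centre at most; sample bottle in the jar, 16 mm off axis at most, underside below 45 mm; all within 0.12 rad of upright, at rest, released (((y of stirrer in the frame of stand above 0 m and y of yellow_buffer in the frame of stand between 0.068 and 0.092 m and y of red_buffer in the frame of stand between -0.012 and 0.012 m and y of blue_buffer in the frame of stand between -0.092 and -0.068 m) or (y of stirrer in the frame of stand below 0 m and y of yellow_buffer in the frame of stand between -0.092 and -0.068 m and y of red_buffer in the frame of stand between -0.012 and 0.012 m and y of blue_buffer in the frame of stand between 0.068 and 0.092 m)) and x of yellow_buffer in the frame of stand between -0.012 and 0.012 m and z of yellow_buffer in the frame of stand between 0.002 and 0.01 m and x of red_buffer in the frame of stand between -0.012 and 0.012 m and z of red_buffer in the frame of stand between 0.002 and 0.01 m and x of blue_buffer in the frame of stand between -0.012 and 0.012 m and z of blue_buffer in the frame of stand between 0.002 and 0.01 m and horizontal distance between beaker and stirrer below 0.015 m and z of beaker in the frame of stirrer between 0.04 and 0.05 m and horizontal distance between sample_bottle and jar below 0.016 m and z of sample_bottle in the frame of jar below 0.045 m and angle between each of yellow_buffer, red_buffer, blue_buffer, sample_bottle, beaker's own z axis and vertical below 0.12 rad and linear speed of each of yellow_buffer, red_buffer, blue_buffer, sample_bottle, beaker below 0.02 m/s and contact force between the fingers and yellow_buffer below 0.1 N and contact force between the fingers and red_buffer below 0.1 N and contact force between the fingers and blue_buffer below 0.1 N and contact force between the fingers and sample_bottle below 0.1 N and contact force between the fingers and beaker below 0.1 N); the robot touches nothing.
It fails at once if the wash bottle is moved more than 15 mm (distance of wash_bottle from where it was at the start of the episode above 0.015 m).
It fails at once if the sample bottle is pressed into the jar with more than 45 N (contact force between sample_bottle and jar above 45 N).
It fails at once if a bottle or the beaker is tipped by more than 35 degrees (angle between any of yellow_buffer, red_buffer, blue_buffer, sample_bottle, beaker's own z axis and vertical above 0.61 rad).
It fails at once if a bottle or the beaker is dropped (faster than 0.45 m/s with no finger on it, a fall of about 10 mm) ((contact force between the fingers and yellow_buffer below 0.05 N and linear speed of yellow_buffer above 0.45 m/s) or (contact force between the fingers and red_buffer below 0.05 N and linear speed of red_buffer above 0.45 m/s) or (contact force between the fingers and blue_buffer below 0.05 N and linear speed of blue_buffer above 0.45 m/s) or (contact force between the fingers and sample_bottle below 0.05 N and linear speed of sample_bottle above 0.45 m/s) or (contact force between the fingers and beaker below 0.05 N and linear speed of beaker above 0.45 m/s)).
It also fails if it takes over 115 s, if anything falls off the work surface, if the arm or the gripper's body presses on something with over 40 N, if the wrist force passes 120 N, or if a joint passes its speed limit or range.

### The arm

A 6-joint arm with a two-finger parallel gripper is mounted at the origin on the work surface. World frame = base frame: x ahead of the robot, y to its left, z up, the work surface at z = 0. Lengths are in m, angles in rad, forces in N, time in s.
With the tool pointing down it reaches from about 0.325 to 0.775 m from the base axis. Payload 5.5 kg.
Tool frame: the origin (TCP) lies midway between the tips of the shut fingers; the grasp point (between the pads) lies 19 mm behind it; z points along the fingers, y is the line along which they close (so a half turn about z gives the same grasp; the last joint's range is limited). The gripper opens to 88 mm and grips with 3 to 60 N. Pads are 20 mm wide; open, the fingers measure 115 mm over their backs; the gripper's body (75 mm by 178 mm) begins 61 mm behind the grasp point.
Start: joints at [1.26, 0.091, 1.231, -0, 1.82, -0.057], TCP at [0.151, 0.581, 0.223] pointing down, gripper open.
Joint ranges: [-2.87, 2.87], [-0.86, 2.18], [0.17, 2.46], [-1.51, 4.65], [0.06, 2.69], [-2.65, 2.65]. Speed limits (rad/s): [2.57, 2.57, 3.01, 3.14, 3.14, 3.14].

### API

Orientations are given as a 3x3 rotation matrix whose columns are the frame's x, y, z axes.
In Python, from bench import bot gives the robot as it stands. The module is installed in compiled form; this text tells all that it offers.
- The arm moves only by the shell command python3 -m jog 'ROWS' [FORCE]. ROWS is one flat JSON list of numbers that holds 1 to 8 rows one after another, with no inner brackets; each row has 7 numbers: a rotation vector rx, ry, rz in rad, then dx, dy, dz in m, then the finger opening in m; each row shifts and turns the commanded pose from where the row before left it, along the tool's axes as they then stand; what a row does not reach is not made up. A row lasts 1/8 s, in which the tool goes at most 0.0625 m and 0.188 rad, less where a joint would pass 70% of its speed; a pose out of reach is approached as far as the arm can. The fingers move at their own pace and stop on an object; FORCE is the grip in N (left out, the last holds). Time passes only in rows, so rows that do not move let the fingers close. It prints the time, the measured TCP pose, the force, the opening and the grip force at its end. Input that does not fit is refused with a message, and nothing moves.
- bot.get_state(): the state, without advancing time (a new reading comes with each control period).
- bot.grab_frame(name): name is "scene" or "top" or "wrist"; returns the picture (384x512x3 uint8, red, green, blue); there is no depth.
- bot.get_calibration(name): a dict with "fx", "fy", "cx", "cy" (pixels), "R" (3x3) and "t" (3): a world point X has camera coordinates R X + t. Camera axes: x right, y down, z forward; pixel columns grow to the right and rows downward; lengths in m; the calibration is good to about 2 mm. The wrist camera is an equidistant fisheye: a pixel r from the principal point sees the ray r / f radians off the axis. A picture is of the moment at which its call begins: read the wrist's pose just before it. get_calibration takes no time and is no camera call; for the wrist camera it gives the pose at the moment of the call.
- bot.hand_in(): hands the job in; it is judged then, once.
The state is a dict: "time": time; "qpos": joint angles; "qd": joint speeds; "effort": joint torques, N m; "tcp_pos": TCP position; "ee_rot": TCP orientation; "force": force on the tool from outside, world axes, zero at the start; "torque": the same for the moment, N m; "width": finger opening in m; "gripper_force": force on a finger pad.
Only numpy, scipy, OpenCV 4.12 (cv2) and the standard library are available. Lean on these libraries where they do the work, as an engineer would, in place of code of your own. Each camera call takes 0.05 s, during which the arm holds its last target. There are 200 camera calls.

## Working session

There is one attempt and no reset: what is moved stays moved. The work goes in short steps, Python scripts to look and compute and a shell command to move; the robot and the scene stay as the last step left them, time stands still between calls to the robot, and variables do not carry over. Pictures are saved under pics/ and viewed, at most 14 in all, crops included, and the job is handed in when it is done.

```bash
mkdir -p pics; python3 - <<'E'
from bench import bot
import cv2
s=bot.get_state();print(s['time'],s['tcp_pos'],s['ee_rot'],s['force'],s['width'])
for n in("top","scene"):
    im=bot.grab_frame(n);cv2.imwrite(f'pics/{n}0.png',im[:,:,::-1]);c=bot.get_calibration(n);print(n,c)
E
```

```text
0.0 [0.15057032 0.58050058 0.22153779] [[-9.67963025e-01  2.51092199e-01 -5.38296664e-04]
 [ 2.51092767e-01  9.67961357e-01 -1.79842691e-03]
 [ 6.94794015e-05 -1.87597315e-03 -9.99998238e-01]] [-0.70269252  0.01230661 -0.50035858] 0.08769185893266376
top {'fx': 484.80015480330627, 'fy': 484.80015480330627, 'cx': 251.50430044343977, 'cy': 189.37299962472386, 'R': array([[-0.01161914, -0.99961539,  0.0251808 ],
       [-0.99503571,  0.00906942, -0.09910439],
       [ 0.0988379 , -0.02620731, -0.99475839]]), 't': array([-0.01209905,  0.54199313,  1.38699781])}
scene {'fx': 382.9637731417169, 'fy': 382.9637731417169, 'cx': 259.03454073827686, 'cy': 193.4945996843314, 'R': array([[ 0.12185987,  0.99254517,  0.00206522],
       [ 0.70534261, -0.08513425, -0.70373572],
       [-0.69831366,  0.08721383, -0.71045885]]), 't': array([-0.0537912 , -0.34595783,  1.57842034])}
```

View pics/top0.png

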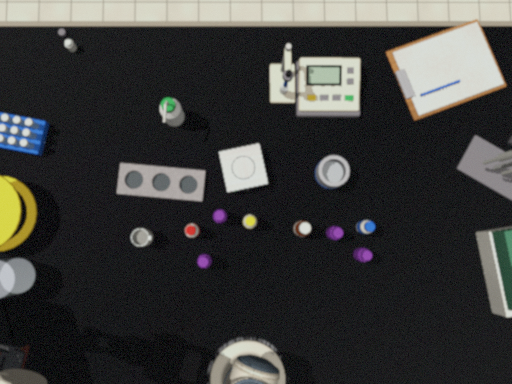

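View pics/scene0.png

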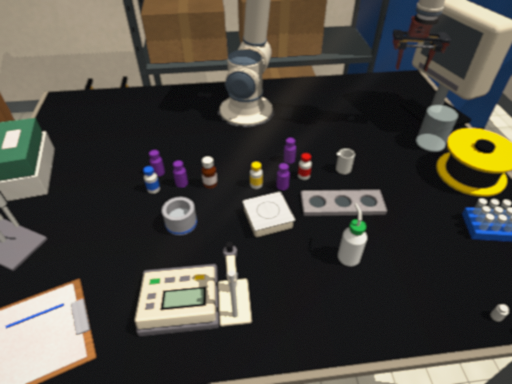

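Top view: red (191,230), yellow (250,221), sample (303,228), blue (366,227), beaker (141,237), stand wells (134,179), (161,182), (188,184), stirrer (243,167) and jar (333,171). The purple look-alikes are at (220,215), (204,261), (335,232) and (363,255), to be left alone. The stirrer is towards −y of the stand, so yellow goes in the right-hand well. I'll confirm with one crop and measure.

```bash
cat > h.py <<'E'
import numpy as np,cv2
from bench import bot
def unproj(c,u,v,z):
    R,t=c['R'],c['t'];d=R.T@np.array([(u-c['cx'])/c['fx'],(v-c['cy'])/c['fy'],1]);o=-R.T@t
    return o+d*(z-o[2])/d[2]
def blobs(im,lo,hi,box,minA=12):
    h=cv2.cvtColor(im,cv2.COLOR_RGB2HSV);m=cv2.inRange(h,np.array(lo),np.array(hi))
    k=np.zeros_like(m);x0,y0,x1,y1=box;k[y0:y1,x0:x1]=m[y0:y1,x0:x1]
    n,l,s,c=cv2.connectedComponentsWithStats(k);return [(c[i].round(2),s[i]) for i in range(1,n) if s[i,4]>=minA]
E
python3 - <<'E'
from h import *
im=cv2.imread('pics/top0.png')[:,:,::-1].copy();c=bot.get_calibration('top')
B=(100,140,390,275)
for nm,lo,hi,z in[('yel',(22,110,80),(36,255,255),.088),('red',(0,150,80),(8,255,255),.088),('blu',(100,130,70),(122,255,255),.088)]:
    for p,s in blobs(im,lo,hi,B): print(nm,p,s,unproj(c,*p,z).round(4))
def bright(box,z,t,nm,lo=(0,0,0)):
    for p,s in blobs(im,(0,0,t),(179,75,255),box,25): print(nm,p,s,unproj(c,*p,z).round(4))
bright((290,215,320,240),.105,150,'cap')
bright((215,140,272,195),.045,120,'stir')
bright((112,155,210,205),.016,90,'stand')
bright((310,150,355,192),.07,100,'jar')
bright((128,222,156,250),.07,100,'beaker')
for p in((134,179.5),(161,182),(188,184.5)): print('well',unproj(c,*p,.012).round(4))
cv2.imwrite('pics/crop1.png',cv2.resize(im[145:275,110:385],None,fx=2.9,fy=2.9,interpolation=cv2.INTER_CUBIC)[:,:,::-1])
E
```

```text
yel [250.08 220.79] [246 217   9   9  71] [ 0.4483 -0.0111  0.088 ]
red [190.43 230.  ] [186 226   9   9  60] [0.4247 0.1537 0.088 ]
blu [358.75 226.7 ] [357 221   5  13  20] [ 0.4286 -0.3136  0.088 ]
blu [370.37 226.  ] [365 220  11  12  94] [ 0.4302 -0.3463  0.088 ]
cap [304.52 227.59] [299 222  12  12 115] [ 0.4275 -0.1598  0.105 ]
stir [242.9  167.33] [ 218  143   50   50 1825] [0.6043 0.0069 0.045 ]
stand [160.72 181.71] [ 116  162   90   40 2764] [0.5679 0.2478 0.016 ]
jar [332.62 170.73] [315 155  35  32 863] [ 0.5889 -0.2485  0.07  ]
beaker [140.62 236.89] [130 228  23  19 307] [0.4074 0.2938 0.07  ]
well [0.5756 0.3266 0.012 ]
well [0.5675 0.2477 0.012 ]
well [0.5594 0.1686 0.012 ]
```

View pics/crop1.png

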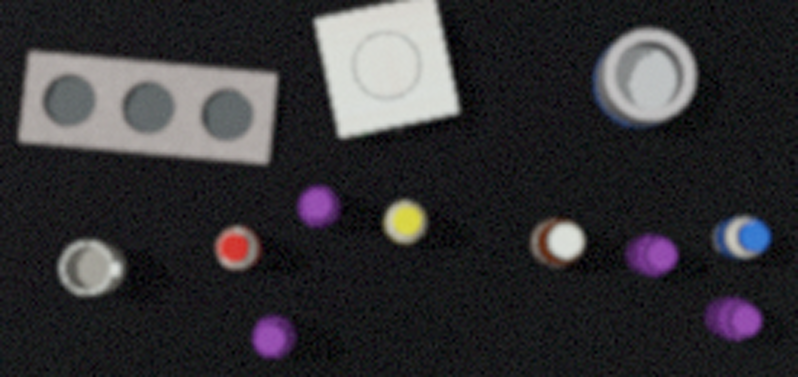

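The crop agrees with the list: the yellow, red and blue caps are at crop pixels (406,221), (236,248) and (754,237). The purple ones, at (318,206), (273,337), (655,255) and (740,319), are decoys. The beaker's lip points to −y, at (116,268), so I'll close the fingers along world x. First I move over the beaker, turning the tool to yaw 0 so that tool x = world y and tool y = world x.

```bash
cat >> h.py <<'E'
def go(x,y,z=None):
    s=bot.get_state();d=np.array([x,y,s['tcp_pos'][2] if z is None else z])-s['tcp_pos']
    print('tool d',(s['ee_rot'].T@d).round(4),'tcp',s['tcp_pos'].round(4),'t',s['time'],'w',round(s['width'],4),'F',s['force'].round(1))
E
python3 -m jog '[0,0,0,-0.0456,-0.0306,0,0.088,0,0,0,-0.0456,-0.0306,0,0.088,0,0,0,-0.0456,-0.0306,0,0.088,0,0,0,-0.0456,-0.0306,0,0.088,0,0,0,-0.0456,-0.0306,0,0.088,0,0,0,-0.0456,-0.0306,0,0.088,0,0,0,-0.0456,-0.0306,0,0.088]' 12
python3 -m jog '[0,0,0.1646,0,0,0,0.088,0,0,0.1646,0,0,0,0.088,0,0,0.1646,0,0,0,0.088,0,0,0.1646,0,0,0,0.088,0,0,0.1646,0,0,0,0.088,0,0,0.1646,0,0,0,0.088,0,0,0.1646,0,0,0,0.088,0,0,0.1646,0,0,0,0.088]'
python3 - <<'E'
from h import *
go(.406,.294)
c=bot.get_calibration('top')
for n,p,z in[('beaker',(140.5,237.4),.07),('cap',(305.3,228),.105),('jar',(333.6,170.9),.07),('jarblob',(334.3,170.9),.07),('blue',(370.2,226.4),.088)]:print(n,unproj(c,*p,z).round(4))
print('spout',unproj(bot.get_calibration('scene'),357,206,.175).round(3),bot.get_state()['ee_rot'].round(3))
cv2.imwrite('pics/w1.png',bot.grab_frame('wrist')[:,:,::-1])
E
```

```text
time: 0.98
tcp_pos: [0.4066, 0.2917, 0.2222]
ee_rot: [[-0.968, 0.251, -0.0], [0.251, 0.968, -0.0], [0.0, -0.0, -1.0]]
force: [0.5, 1.2, 0.3]
width: 0.0878
gripper_force: 0.0
time: 1.98
tcp_pos: [0.4057, 0.2932, 0.2221]
ee_rot: [[0.005, 1.0, -0.001], [1.0, -0.005, -0.001], [-0.001, -0.001, -1.0]]
force: [0.7, -0.1, 0.1]
width: 0.0875
gripper_force: 0.0
tool d [ 0.0008  0.0003 -0.    ] tcp [0.4057 0.2932 0.2221] t 1.975 w 0.0875 F [ 0.7 -0.1  0.1]
beaker [0.406  0.2941 0.07  ]
cap [ 0.4264 -0.1619  0.105 ]
jar [ 0.5884 -0.2513  0.07  ]
jarblob [ 0.5883 -0.2533  0.07  ]
blue [ 0.4291 -0.3458  0.088 ]
spout [0.735 0.211 0.175] [[ 0.005  1.    -0.001]
 [ 1.    -0.005 -0.001]
 [-0.001 -0.001 -1.   ]]
```

View pics/w1.png

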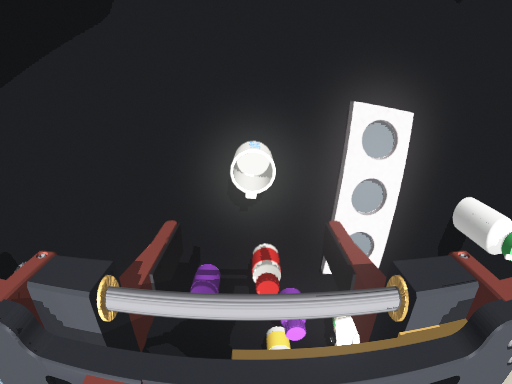

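The wrist view shows the beaker centred between the fingers at (253,170), with its lip towards −y at (251,195). I descend and grip.

```bash
python3 -m jog '[0,0,0,0.0008,0,0.05,0.088,0,0,0,0,0,0.05,0.088,0,0,0,0,0,0.05,0.088,0,0,0,0,0,0.03,0.088,0,0,0,0,0,0.011,0.088,0,0,0,0,0,0,0.088]' 12
python3 -m jog '[0,0,0,0,0,0,0.04,0,0,0,0,0,0,0.04,0,0,0,0,0,0,0.04,0,0,0,0,0,0,0.04,0,0,0,0,0,0,0.04,0,0,0,0,0,0,0.04]' 12
python3 -m jog '[0,0,0,0,0,-0.02,0.04,0,0,0,0,0,-0.045,0.04,0,0,0,0,0,-0.045,0.04,0,0,0,0,0,0,0.04]'
python3 -c "
from h import *
go(.6043,.0069,.145)
cv2.imwrite('pics/w2.png',bot.grab_frame('wrist')[:,:,::-1])"
```

```text
time: 2.78
tcp_pos: [0.4057, 0.294, 0.0316]
ee_rot: [[-0.001, 1.0, -0.001], [1.0, 0.001, -0.0], [-0.0, -0.001, -1.0]]
force: [-0.1, 0.7, 1.7]
width: 0.0878
gripper_force: 0.0
time: 3.52
tcp_pos: [0.406, 0.2942, 0.032]
ee_rot: [[-0.0, 1.0, 0.0], [1.0, 0.0, 0.0], [0.0, 0.0, -1.0]]
force: [-0.3, 0.3, 1.9]
width: 0.0507
gripper_force: 12.0
time: 4.03
tcp_pos: [0.4075, 0.2951, 0.1459]
ee_rot: [[-0.0, 1.0, 0.006], [1.0, 0.0, 0.004], [0.004, 0.006, -1.0]]
force: [0.6, 0.4, -0.1]
width: 0.0506
gripper_force: 12.0
tool d [-0.2883  0.1968  0.001 ] tcp [0.4075 0.2951 0.1459] t 4.025 w 0.0506 F [ 0.6  0.4 -0.1]
```

View pics/w2.png

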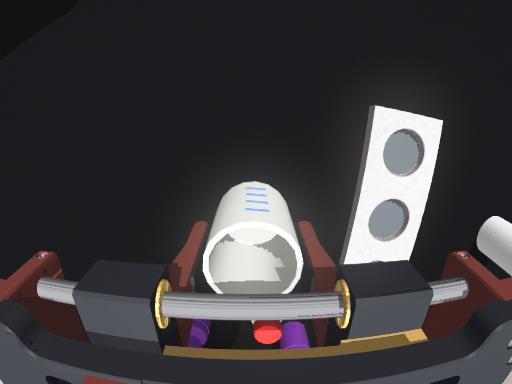

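The beaker is gripped straight (width 50.6 mm). Now to the stirrer.

```bash
python3 -m jog '[0,0,0,-0.036,0.0246,0,0.04,0,0,0,-0.048,0.0328,0,0.04,0,0,0,-0.048,0.0328,0,0.04,0,0,0,-0.048,0.0328,0,0.04,0,0,0,-0.048,0.0328,0,0.04,0,0,0,-0.036,0.0246,0,0.04,0,0,0,-0.024,0.0164,0,0.04,0,0,0,0,0,0,0.04]'
python3 -c "
from h import *
go(.6043,.0069,.077)
cv2.imwrite('pics/w3.png',bot.grab_frame('wrist')[:,:,::-1])"
```

```text
time: 5.08
tcp_pos: [0.6023, 0.0044, 0.1384]
ee_rot: [[0.003, 1.0, -0.005], [1.0, -0.003, -0.0], [-0.0, -0.005, -1.0]]
force: [-0.9, 0.5, 0.1]
width: 0.0508
gripper_force: 12.0
tool d [0.0025 0.0023 0.0614] tcp [0.6023 0.0044 0.1384] t 5.075 w 0.0508 F [-0.9  0.5  0.1]
```

View pics/w3.png

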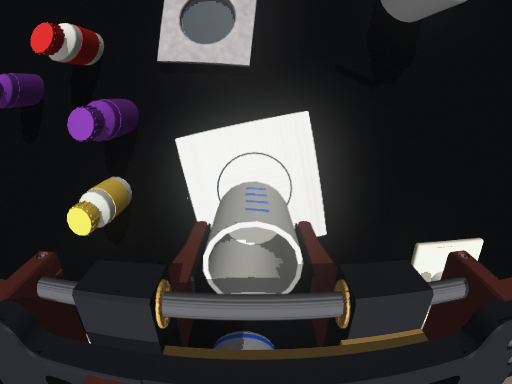

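The beaker is over the plate. Three plate corners are visible at (176,138), (308,112) and (326,234), so I check the centre from the diagonal.

```bash
cat >> h.py <<'E'
def fish(c,u,v,z):
    a,b=(u-c['cx'])/c['fx'],(v-c['cy'])/c['fy'];r=np.hypot(a,b)+1e-9
    d=c['R'].T@np.array([np.sin(r)*a/r,np.sin(r)*b/r,np.cos(r)]);o=-c['R'].T@c['t'];return o+d*(z-o[2])/d[2]
E
python3 - <<'E'
from h import *
c=bot.get_calibration('wrist')
a,b,d=[fish(c,*p,.045) for p in((176,138),(326,234),(308,112))]
print((a+b)/2,np.linalg.norm(a-d),np.linalg.norm(b-d)); 
x,y=((a+b)/2)[:2]; go(x,y,.078); go(.6043,.0069,.078)
E
```

```text
[0.60398948 0.00898952 0.045     ] 0.11747385739358458 0.11758192088652689
tool d [0.0033 0.0024 0.0609] tcp [0.6019 0.0057 0.1389] t 5.125 w 0.0505 F [-0.4  0.7  0.4]
tool d [0.0012 0.0027 0.0609] tcp [0.6019 0.0057 0.1389] t 5.125 w 0.0505 F [-0.4  0.7  0.4]
```

```bash
python3 -m jog '[0,0,0,0.002,0.0025,0.025,0.04,0,0,0,0,0,0.02,0.04,0,0,0,0,0,0.01,0.04,0,0,0,0,0,0.002,0.04,0,0,0,0,0,0,0.04]'
python3 -m jog '[0,0,0,0,0,0.002,0.04,0,0,0,0,0,0.002,0.04,0,0,0,0,0,0,0.04]'
```

```text
time: 5.75
tcp_pos: [0.6054, 0.0083, 0.0853]
ee_rot: [[-0.0, 1.0, 0.001], [1.0, 0.0, -0.0], [-0.0, 0.001, -1.0]]
force: [0.2, -1.7, 0.2]
width: 0.0506
gripper_force: 12.0
time: 6.12
tcp_pos: [0.6052, 0.0081, 0.0806]
ee_rot: [[-0.0, 1.0, -0.0], [1.0, 0.0, 0.0], [0.0, -0.0, -1.0]]
force: [-0.3, 0.7, -0.4]
width: 0.0505
gripper_force: 12.0
```

Bottom is expected at TCP z ≈ 0.077.

```bash
python3 -m jog '[0,0,0,0,0,0.0015,0.04,0,0,0,0,0,0.001,0.04,0,0,0,0,0,0,0.04]'
python3 -m jog '[0,0,0,0,0,0.001,0.04,0,0,0,0,0,0.001,0.04,0,0,0,0,0,0,0.04]'
```

```text
time: 6.5
tcp_pos: [0.6051, 0.0081, 0.078]
ee_rot: [[-0.0, 1.0, -0.0], [1.0, 0.0, -0.0], [-0.0, -0.0, -1.0]]
force: [0.6, -0.4, -1.0]
width: 0.0505
gripper_force: 12.0
time: 6.88
tcp_pos: [0.6053, 0.0081, 0.077]
ee_rot: [[-0.0, 1.0, 0.001], [1.0, 0.0, -0.0], [-0.0, 0.001, -1.0]]
force: [-1.9, 0.8, 4.1]
width: 0.0506
gripper_force: 12.0
```

Contact at 4 N. Release, rise and go to yellow.

```bash
python3 -m jog '[0,0,0,0,0,0,0.06,0,0,0,0,0,0,0.075,0,0,0,0,0,0,0.085,0,0,0,0,0,0,0.085,0,0,0,0,0,-0.03,0.085,0,0,0,0,0,-0.05,0.085,0,0,0,0,0,-0.05,0.085,0,0,0,0,0,0,0.06]'
python3 -c "
from h import *
go(.4483,-.0111,.06)"
```

```text
time: 7.88
tcp_pos: [0.6071, 0.0081, 0.2122]
ee_rot: [[-0.0, 1.0, 0.01], [1.0, 0.0, -0.0], [-0.0, 0.01, -1.0]]
force: [0.3, 0.1, -0.5]
width: 0.0782
gripper_force: 0.0
tool d [-0.0191 -0.1603  0.1507] tcp [0.6071 0.0081 0.2122] t 7.875 w 0.0782 F [ 0.3  0.1 -0.5]
```

```bash
python3 -m jog '[0,0,0,-0.0065,-0.0523,0,0.06,0,0,0,-0.0065,-0.0523,0,0.06,0,0,0,-0.0065,-0.0523,0,0.06,0,0,0,0,0,0,0.06]'
python3 - <<'E'
from h import *
c=bot.get_calibration('wrist');im=bot.grab_frame('wrist')
for p,s in blobs(im,(22,110,80),(36,255,255),(0,0,512,384),60): print(p,s,fish(c,*p,.08).round(4))
go(.4483,-.0111,.06)
cv2.imwrite('pics/w4.png',im[:,:,::-1])
E
```

```text
time: 8.38
tcp_pos: [0.4459, -0.0115, 0.2055]
ee_rot: [[0.0, 1.0, 0.0], [1.0, -0.0, -0.0], [-0.0, 0.0, -1.0]]
force: [0.2, 0.4, 0.2]
width: 0.0599
gripper_force: 0.0
[253.1  156.71] [236 151  35  20 178] [0.4471 0.0145 0.08  ]
[253.44 181.16] [239 165  30  32 711] [ 0.4474 -0.0105  0.08  ]
tool d [0.0003 0.0007 0.1457] tcp [ 0.4475 -0.0114  0.2057] t 8.425 w 0.06 F [0.6 0.  0.8]
```

View pics/w4.png

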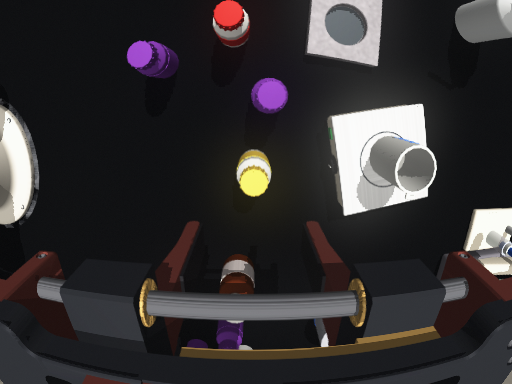

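Wrist view: the yellow cap at (253,181) agrees with the top camera to within 1 mm, and the beaker stands upright inside the ring. Grip yellow by the cap.

```bash
python3 -m jog '[0,0,0,0,0.0007,0.05,0.06,0,0,0,0,0,0.05,0.06,0,0,0,0,0,0.03,0.06,0,0,0,0,0,0.015,0.06,0,0,0,0,0,0,0.06,0,0,0,0,0,0,0.02,0,0,0,0,0,0,0.02,0,0,0,0,0,0,0.02]' 15
python3 -m jog '[0,0,0,0,0,0,0.02,0,0,0,0,0,0,0.02,0,0,0,0,0,-0.01,0.02,0,0,0,0,0,-0.04,0.02,0,0,0,0,0,-0.05,0.02,0,0,0,0,0,0,0.02]'
python3 -c "
from h import *
go(.5594,.1686,.16)"
```

```text
time: 9.43
tcp_pos: [0.4495, -0.0114, 0.0622]
ee_rot: [[-0.0, 1.0, 0.002], [1.0, 0.0, -0.0], [-0.0, 0.002, -1.0]]
force: [-3.0, 0.6, 5.1]
width: 0.033
gripper_force: 2.7
time: 10.18
tcp_pos: [0.4512, -0.0116, 0.1665]
ee_rot: [[-0.0, 1.0, 0.009], [1.0, 0.0, -0.001], [-0.001, 0.009, -1.0]]
force: [-0.0, 0.4, -1.7]
width: 0.0276
gripper_force: 19.7
tool d [0.1802 0.1082 0.0073] tcp [ 0.4512 -0.0116  0.1665] t 10.175 w 0.0276 F [-0.   0.4 -1.7]
```

```bash
python3 -m jog '[0,0,0,0.03,0.018,0,0.02,0,0,0,0.045,0.027,0,0.02,0,0,0,0.045,0.027,0,0.02,0,0,0,0.035,0.021,0,0.02,0,0,0,0.025,0.015,0,0.02,0,0,0,0,0,0,0.02,0,0,0,0,0,0,0.02]'
python3 - <<'E'
from h import *
cv2.imwrite('pics/w5.png',bot.grab_frame('wrist')[:,:,::-1]);go(.5594,.1686,.067)
E
```

```text
time: 11.05
tcp_pos: [0.5565, 0.168, 0.1603]
ee_rot: [[-0.0, 1.0, -0.001], [1.0, 0.0, -0.001], [-0.001, -0.001, -1.0]]
force: [0.6, 1.0, -1.0]
width: 0.0276
gripper_force: 19.2
tool d [0.0009 0.003  0.0937] tcp [0.5565 0.1678 0.1607] t 11.1 w 0.0279 F [ 0.1  0.3 -1. ]
```

View pics/w5.png

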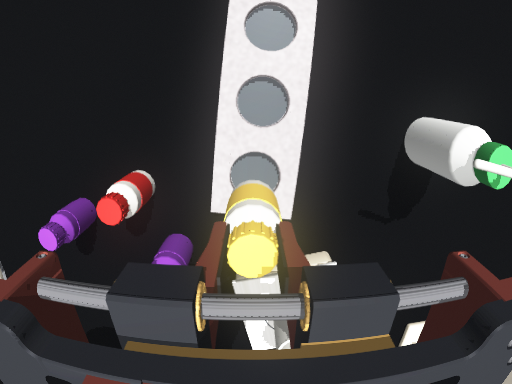

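Bottle held upright over the near well. The far and middle well rims are at (270,26) and (262,100), which lets me extrapolate the near well.

```bash
python3 - <<'E'
from h import *
c=bot.get_calibration('wrist')
f,m=fish(c,270.5,26,.016),fish(c,262.5,101,.016);print(f,m,2*m-f,np.linalg.norm(f-m))
E
python3 -m jog '[0,0,0,0.001,0.003,0.03,0.02,0,0,0,0,0,0.03,0.02,0,0,0,0,0,0.015,0.02,0,0,0,0,0,0.008,0.02,0,0,0,0,0,0,0.02]'
```

```text
[0.57533946 0.32728763 0.016     ] [0.56722764 0.24821936 0.016     ] [0.55911582 0.16915109 0.016     ] 0.07948328867791636
time: 11.72
tcp_pos: [0.56, 0.1694, 0.0785]
ee_rot: [[0.0, 1.0, 0.0], [1.0, -0.0, 0.0], [0.0, 0.0, -1.0]]
force: [-0.8, 0.0, -1.2]
width: 0.0273
gripper_force: 19.2
```

Positions agree to 1 mm. Lower in small steps to contact (expected at TCP ≈ 0.067).

```bash
python3 -m jog '[0,0,0,0,0,0.005,0.02,0,0,0,0,0,0.003,0.02,0,0,0,0,0,0.0015,0.02,0,0,0,0,0,0,0.02]'
python3 -m jog '[0,0,0,0,0,0.001,0.02,0,0,0,0,0,0.001,0.02,0,0,0,0,0,0,0.02]'
```

```text
time: 12.22
tcp_pos: [0.5601, 0.1698, 0.0691]
ee_rot: [[-0.0, 1.0, 0.001], [1.0, 0.0, 0.0], [0.0, 0.001, -1.0]]
force: [0.3, -0.1, 1.9]
width: 0.0279
gripper_force: 19.3
time: 12.6
tcp_pos: [0.5603, 0.1698, 0.0691]
ee_rot: [[-0.0, 1.0, 0.002], [1.0, 0.0, 0.001], [0.001, 0.002, -1.0]]
force: [-3.6, -1.8, 9.7]
width: 0.028
gripper_force: 19.9
```

Seated (9.7 N). Release and go to red.

```bash
python3 -m jog '[0,0,0,0,0,0,0.035,0,0,0,0,0,0,0.05,0,0,0,0,0,0,0.06,0,0,0,0,0,-0.05,0.06,0,0,0,0,0,-0.05,0.06,0,0,0,-0.0055,-0.045,0,0.06,0,0,0,-0.0055,-0.045,0,0.06,0,0,0,-0.0055,-0.045,0,0.06]'
python3 -m jog '[0,0,0,0,0,0,0.06]'
python3 - <<'E'
from h import *
c=bot.get_calibration('wrist');im=bot.grab_frame('wrist')
for p,s in blobs(im,(0,150,60),(8,255,255),(120,60,400,290),60): print(p,s,fish(c,*p,.08).round(4))
go(.4247,.1537,.062)
cv2.imwrite('pics/w6.png',im[:,:,::-1])
E
```

```text
time: 13.6
tcp_pos: [0.4237, 0.1529, 0.1663]
ee_rot: [[-0.0, 1.0, -0.0], [1.0, 0.0, -0.0], [-0.0, -0.0, -1.0]]
force: [-0.4, 0.4, 0.8]
width: 0.0606
gripper_force: 0.0
time: 13.72
tcp_pos: [0.4233, 0.153, 0.1668]
ee_rot: [[-0.001, 1.0, 0.001], [1.0, 0.001, 0.0], [0.0, 0.001, -1.0]]
force: [0.3, 0.9, -0.1]
width: 0.0598
gripper_force: 0.0
[252.23 162.98] [234 157  38  19 204] [0.4236 0.1811 0.08  ]
[252.05 192.71] [236 175  33  36 912] [0.4235 0.1545 0.08  ]
tool d [ 5.000e-04 -1.000e-04  1.049e-01] tcp [0.4246 0.1531 0.1669] t 13.775 w 0.0602 F [0.2 0.6 0.5]
```

View pics/w6.png

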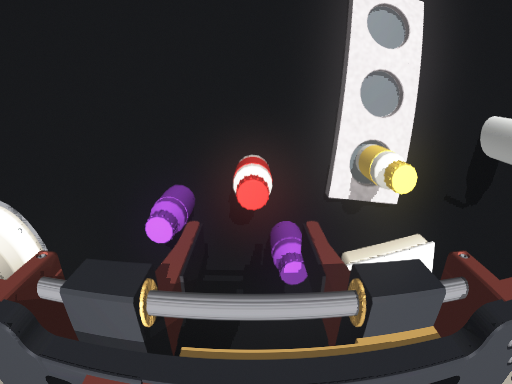

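Yellow stands in the near well at (372,165). The red cap is at (252,193), centred between the fingers, and the purple ones are clear of them. Grip red, lift, and carry to the middle well (0.5675, 0.248).

```bash
python3 -m jog '[0,0,0,0.0008,0,0.05,0.06,0,0,0,0,0,0.035,0.06,0,0,0,0,0,0.02,0.06,0,0,0,0,0,0,0.06,0,0,0,0,0,0,0.02,0,0,0,0,0,0,0.02,0,0,0,0,0,0,0.02,0,0,0,0,0,0,0.02]' 15
python3 -m jog '[0,0,0,0,0,0,0.02,0,0,0,0,0,-0.01,0.02,0,0,0,0,0,-0.04,0.02,0,0,0,0,0,-0.05,0.02,0,0,0,0,0,0,0.02]'
python3 -c "
from h import *
go(.5675,.248,.16)"
```

```text
time: 14.78
tcp_pos: [0.4249, 0.1541, 0.0628]
ee_rot: [[-0.0, 1.0, 0.0], [1.0, 0.0, 0.001], [0.001, 0.0, -1.0]]
force: [-2.9, -0.7, 5.0]
width: 0.0273
gripper_force: 15.4
time: 15.4
tcp_pos: [0.4271, 0.1545, 0.167]
ee_rot: [[-0.0, 1.0, 0.009], [1.0, 0.0, 0.002], [0.002, 0.009, -1.0]]
force: [1.0, -0.1, -1.2]
width: 0.028
gripper_force: 14.6
tool d [0.0935 0.1404 0.0085] tcp [0.4271 0.1545 0.167 ] t 15.4 w 0.028 F [ 1.  -0.1 -1.2]
```

```bash
python3 -m jog '[0,0,0,0.02,0.03,0,0.02,0,0,0,0.028,0.042,0,0.02,0,0,0,0.025,0.0375,0,0.02,0,0,0,0.0205,0.033,0,0.02,0,0,0,0,0,0,0.02,0,0,0,0,0,0,0.02]'
python3 -c "
from h import *
go(.5675,.248,.07)"
```

```text
time: 16.15
tcp_pos: [0.5667, 0.247, 0.1607]
ee_rot: [[-0.0, 1.0, -0.002], [1.0, 0.0, -0.001], [-0.001, -0.002, -1.0]]
force: [0.4, -0.0, -0.9]
width: 0.0276
gripper_force: 15.0
tool d [0.001  0.0009 0.0907] tcp [0.5667 0.247  0.1607] t 16.15 w 0.0276 F [ 0.4 -0.  -0.9]
```

```bash
python3 -m jog '[0,0,0,0.001,0.001,0.03,0.02,0,0,0,0,0,0.03,0.02,0,0,0,0,0,0.015,0.02,0,0,0,0,0,0.008,0.02,0,0,0,0,0,0.005,0.02,0,0,0,0,0,0.003,0.02,0,0,0,0,0,0,0.02]'
python3 -m jog '[0,0,0,0,0,0.001,0.02,0,0,0,0,0,0.001,0.02,0,0,0,0,0,0,0.02]'
```

```text
time: 17.02
tcp_pos: [0.5687, 0.2485, 0.0711]
ee_rot: [[-0.0, 1.0, 0.001], [1.0, 0.0, 0.0], [0.0, 0.001, -1.0]]
force: [0.5, 0.8, -1.4]
width: 0.028
gripper_force: 15.0
time: 17.4
tcp_pos: [0.5687, 0.2485, 0.069]
ee_rot: [[-0.0, 1.0, 0.001], [1.0, 0.0, 0.0], [0.0, 0.001, -1.0]]
force: [-0.4, -1.4, 0.5]
width: 0.0276
gripper_force: 15.1
```

```bash
python3 -m jog '[0,0,0,0,0,0.001,0.02,0,0,0,0,0,0.0005,0.02,0,0,0,0,0,0,0.02]'
```

```text
time: 17.77
tcp_pos: [0.5688, 0.2486, 0.069]
ee_rot: [[-0.0, 1.0, 0.002], [1.0, 0.0, 0.001], [0.001, 0.002, -1.0]]
force: [-2.7, -1.3, 7.4]
width: 0.0275
gripper_force: 15.5
```

Red is seated. Release, rise, and travel to blue (0.429, −0.346).

```bash
python3 -m jog '[0,0,0,0,0,0,0.035,0,0,0,0,0,0,0.05,0,0,0,0,0,0,0.06,0,0,0,0,0,-0.05,0.06,0,0,0,0,0,-0.055,0.06,0,0,0,-0.04,-0.028,0,0.06,0,0,0,-0.054,-0.028,0,0.06,0,0,0,-0.054,-0.028,0,0.06]'
python3 -m jog '[0,0,0,-0.056,-0.01,0,0.06,0,0,0,-0.056,-0.01,0,0.06,0,0,0,-0.056,-0.01,0,0.06,0,0,0,-0.056,-0.01,0,0.06,0,0,0,-0.056,-0.006,0,0.06,0,0,0,-0.056,-0.006,0,0.06,0,0,0,-0.056,-0.004,0,0.06,0,0,0,-0.056,0,0,0.06]'
python3 -m jog '[0,0,0,0,0,0,0.06,0,0,0,0,0,0,0.06]'
python3 - <<'E'
from h import *
go(.4291,-.3458,.17)
E
```

```text
time: 18.77
tcp_pos: [0.4835, 0.0993, 0.1719]
ee_rot: [[-0.001, 1.0, 0.0], [1.0, 0.001, -0.0], [-0.0, 0.0, -1.0]]
force: [-0.1, -0.3, 0.7]
width: 0.0601
gripper_force: 0.0
time: 19.77
tcp_pos: [0.4281, -0.3495, 0.1722]
ee_rot: [[0.0, 1.0, 0.0], [1.0, -0.0, -0.0], [-0.0, 0.0, -1.0]]
force: [0.3, -0.5, -0.5]
width: 0.0601
gripper_force: 0.0
time: 20.02
tcp_pos: [0.4285, -0.3471, 0.1717]
ee_rot: [[0.0, 1.0, -0.0], [1.0, -0.0, 0.001], [0.001, -0.0, -1.0]]
force: [-0.6, -0.1, 0.0]
width: 0.06
gripper_force: 0.0
tool d [0.0013 0.0006 0.0017] tcp [ 0.4285 -0.3471  0.1717] t 20.025 w 0.06 F [-0.6 -0.1  0. ]
```

```bash
python3 - <<'E'
from h import *
c=bot.get_calibration('wrist');im=bot.grab_frame('wrist')
for p,s in blobs(im,(100,130,60),(122,255,255),(120,60,400,290),60): print(p,s,fish(c,*p,.08).round(4))
cv2.imwrite('pics/w7.png',im[:,:,::-1])
E
```

```text
[360.51  91.86] [356  60  18  67 127] [ 0.5236 -0.2547  0.08  ]
[251.78 161.5 ] [233 156  38  19 175] [ 0.4284 -0.3186  0.08  ]
[249.9  187.26] [235 173  32  35 173] [ 0.4267 -0.3421  0.08  ]
```

View pics/w7.png

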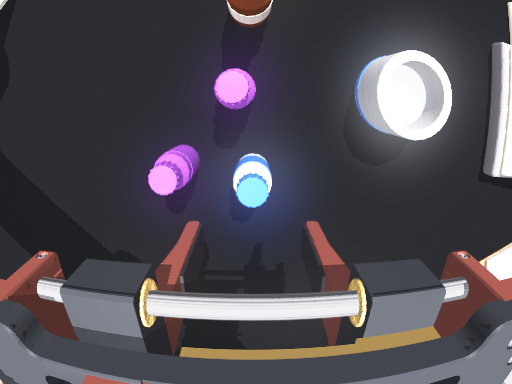

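The blue cap at (252,190) is centred, with the purple ones clear at (163,180) and (235,90). The jar rim is centred near (412,95). Grip blue.

```bash
python3 -c "
from h import *
c=bot.get_calibration('wrist')
print(fish(c,252,190,.084),[fish(c,u,95,.07).round(4) for u in(372,412,451)],[fish(c,412,v,.07).round(4) for v in(51,139)])"
python3 -m jog '[0,0,0,0.001,0,0.05,0.06,0,0,0,0,0,0.04,0.06,0,0,0,0,0,0.019,0.06,0,0,0,0,0,0,0.06,0,0,0,0,0,0,0.02,0,0,0,0,0,0,0.02,0,0,0,0,0,0,0.02,0,0,0,0,0,0,0.02]' 15
python3 -m jog '[0,0,0,0,0,0,0.02,0,0,0,0,0,-0.01,0.02,0,0,0,0,0,-0.04,0.02,0,0,0,0,0,-0.06,0.02,0,0,0,0,0,-0.01,0.02,0,0,0,0,0,0,0.02]'
python3 -c "
from h import *
go(.5753,.327,.17)"
```

```text
[ 0.42887089 -0.34306994  0.084     ] [array([ 0.5394, -0.2558,  0.07  ]), array([ 0.583 , -0.2516,  0.07  ]), array([ 0.6324, -0.2457,  0.07  ])] [array([ 0.5822, -0.2079,  0.07  ]), array([ 0.5864, -0.2949,  0.07  ])]
time: 21.08
tcp_pos: [0.4287, -0.3469, 0.0639]
ee_rot: [[-0.0, 1.0, 0.001], [1.0, 0.0, -0.001], [-0.001, 0.001, -1.0]]
force: [-0.6, -0.2, 1.5]
width: 0.0278
gripper_force: 15.0
time: 21.82
tcp_pos: [0.4288, -0.3468, 0.1837]
ee_rot: [[-0.0, 1.0, 0.001], [1.0, 0.0, -0.001], [-0.001, 0.001, -1.0]]
force: [0.2, -0.2, -0.8]
width: 0.0277
gripper_force: 15.0
tool d [0.6737 0.1466 0.0133] tcp [ 0.4288 -0.3468  0.1837] t 21.825 w 0.0277 F [ 0.2 -0.2 -0.8]
```

```bash
python3 -m jog '[0,0,0,0.03,0,0,0.02,0,0,0,0.055,0,0,0.02,0,0,0,0.055,0,0,0.02,0,0,0,0.055,0,0,0.02,0,0,0,0.055,0,0,0.02,0,0,0,0.055,0,0,0.02,0,0,0,0.055,0,0,0.02,0,0,0,0.055,0,0,0.02]'
python3 -m jog '[0,0,0,0.055,0.01,0,0.02,0,0,0,0.05,0.02,0,0.02,0,0,0,0.05,0.03,0,0.02,0,0,0,0.045,0.035,0,0.02,0,0,0,0.035,0.03,0,0.02,0,0,0,0.0237,0.0216,0,0.02,0,0,0,0,0,0,0.02,0,0,0,0,0,0,0.02]'
python3 -c "
from h import *
go(.5755,.327,.0705)"
```

```text
time: 22.82
tcp_pos: [0.4273, 0.0701, 0.1804]
ee_rot: [[-0.0, 1.0, -0.004], [1.0, 0.0, -0.0], [-0.0, -0.004, -1.0]]
force: [0.2, 1.2, -1.7]
width: 0.0276
gripper_force: 15.1
time: 23.82
tcp_pos: [0.5742, 0.3265, 0.181]
ee_rot: [[-0.0, 1.0, -0.003], [1.0, 0.0, -0.002], [-0.002, -0.003, -1.0]]
force: [-0.6, 0.2, 0.2]
width: 0.0278
gripper_force: 15.2
tool d [0.0007 0.0017 0.1105] tcp [0.5742 0.3265 0.181 ] t 23.825 w 0.0278 F [-0.6  0.2  0.2]
```

```bash
python3 -m jog '[0,0,0,0.0007,0.0015,0.03,0.02,0,0,0,0,0,0.04,0.02,0,0,0,0,0,0.022,0.02,0,0,0,0,0,0.009,0.02,0,0,0,0,0,0.004,0.02,0,0,0,0,0,0.003,0.02,0,0,0,0,0,0,0.02]'
python3 -m jog '[0,0,0,0,0,0.001,0.02,0,0,0,0,0,0.001,0.02,0,0,0,0,0,0,0.02]'
```

```text
time: 24.7
tcp_pos: [0.5769, 0.328, 0.076]
ee_rot: [[-0.0, 1.0, 0.001], [1.0, 0.0, 0.001], [0.001, 0.001, -1.0]]
force: [-0.5, -0.6, -1.3]
width: 0.0279
gripper_force: 15.2
time: 25.08
tcp_pos: [0.5765, 0.3279, 0.073]
ee_rot: [[-0.0, 1.0, -0.0], [1.0, 0.0, -0.0], [-0.0, -0.0, -1.0]]
force: [0.3, 0.3, -1.4]
width: 0.0272
gripper_force: 15.2
```

```bash
python3 -m jog '[0,0,0,0,0,0.001,0.02,0,0,0,0,0,0.001,0.02,0,0,0,0,0,0,0.02]'
python3 -m jog '[0,0,0,0,0,0.001,0.02,0,0,0,0,0,0.0005,0.02,0,0,0,0,0,0,0.02]'
```

```text
time: 25.45
tcp_pos: [0.5765, 0.3278, 0.0709]
ee_rot: [[-0.0, 1.0, -0.0], [1.0, 0.0, -0.0], [-0.0, -0.0, -1.0]]
force: [-0.9, -0.1, -0.7]
width: 0.0276
gripper_force: 15.2
time: 25.82
tcp_pos: [0.5766, 0.3279, 0.07]
ee_rot: [[-0.0, 1.0, 0.0], [1.0, 0.0, 0.0], [0.0, 0.0, -1.0]]
force: [-0.2, 0.1, 0.4]
width: 0.0274
gripper_force: 15.2
```

```bash
python3 -m jog '[0,0,0,0,0,0.001,0.02,0,0,0,0,0,0,0.02]'
```

```text
time: 26.08
tcp_pos: [0.5767, 0.3281, 0.0699]
ee_rot: [[-0.0, 1.0, 0.001], [1.0, 0.0, 0.001], [0.001, 0.001, -1.0]]
force: [-2.1, -0.2, 5.7]
width: 0.0273
gripper_force: 15.3
```

Blue is seated. Release and travel to the sample bottle.

```bash
python3 -m jog '[0,0,0,0,0,0,0.035,0,0,0,0,0,0,0.05,0,0,0,0,0,0,0.06,0,0,0,0,0,-0.05,0.06,0,0,0,0,0,-0.06,0.06,0,0,0,-0.03,-0.05,-0.01,0.06,0,0,0,-0.03,-0.05,0,0.06,0,0,0,-0.03,-0.05,0,0.06]'
python3 -m jog '[0,0,0,-0.055,0,0,0.06,0,0,0,-0.055,0,0,0.06,0,0,0,-0.055,0,0,0.06,0,0,0,-0.055,0,0,0.06,0,0,0,-0.055,0,0,0.06,0,0,0,-0.055,0,0,0.06,0,0,0,-0.045,0,0,0.06,0,0,0,-0.024,0,0,0.06]'
python3 -m jog '[0,0,0,0,0,0,0.06,0,0,0,0,0,0,0.06]'
python3 - <<'E'
from h import *
go(.4264,-.161,.079)
cv2.imwrite('pics/w8.png',bot.grab_frame('wrist')[:,:,::-1])
E
```

```text
time: 27.08
tcp_pos: [0.4253, 0.237, 0.1886]
ee_rot: [[-0.0, 1.0, 0.0], [1.0, 0.0, 0.0], [0.0, 0.0, -1.0]]
force: [-0.4, -0.2, 1.1]
width: 0.0599
gripper_force: 0.0
time: 28.08
tcp_pos: [0.4262, -0.1634, 0.1884]
ee_rot: [[0.002, 1.0, -0.0], [1.0, -0.002, -0.0], [-0.0, -0.0, -1.0]]
force: [1.0, 1.1, 0.8]
width: 0.0602
gripper_force: 0.0
time: 28.32
tcp_pos: [0.4266, -0.1606, 0.1885]
ee_rot: [[-0.0, 1.0, -0.0], [1.0, 0.0, 0.0], [0.0, -0.0, -1.0]]
force: [0.4, -0.8, -0.7]
width: 0.0601
gripper_force: 0.0
tool d [-0.0005 -0.0002  0.1095] tcp [ 0.4266 -0.1606  0.1885] t 28.325 w 0.0601 F [ 0.4 -0.8 -0.7]
```

View pics/w8.png

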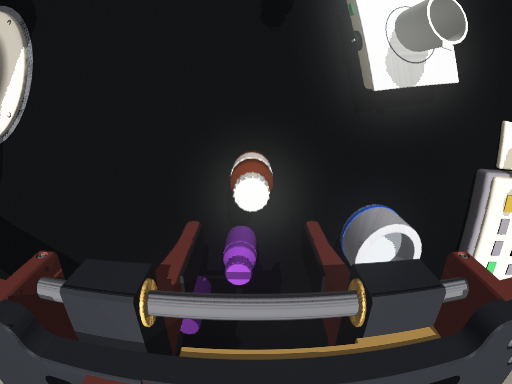

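The sample cap at (252,194) is centred between the fingers. Grip with a little more force and lift.

```bash
python3 -m jog '[0,0,0,0,0,0.05,0.06,0,0,0,0,0,0.04,0.06,0,0,0,0,0,0.02,0.06,0,0,0,0,0,0,0.06,0,0,0,0,0,0,0.02,0,0,0,0,0,0,0.02,0,0,0,0,0,0,0.02,0,0,0,0,0,0,0.02]' 25
python3 -m jog '[0,0,0,0,0,0,0.02,0,0,0,0,0,-0.01,0.02,0,0,0,0,0,-0.04,0.02,0,0,0,0,0,-0.06,0.02,0,0,0,0,0,-0.01,0.02,0,0,0,0,0,0,0.02]'
python3 -c "
from h import *
go(.587,-.2513,.19)"
```

```text
time: 29.38
tcp_pos: [0.4269, -0.1615, 0.0795]
ee_rot: [[-0.0, 1.0, 0.001], [1.0, 0.0, -0.001], [-0.001, 0.001, -1.0]]
force: [-1.2, 0.4, 2.9]
width: 0.0306
gripper_force: 25.0
time: 30.12
tcp_pos: [0.4268, -0.1612, 0.1987]
ee_rot: [[-0.0, 1.0, 0.0], [1.0, 0.0, -0.0], [-0.0, 0.0, -1.0]]
force: [0.1, 0.7, -2.9]
width: 0.0305
gripper_force: 25.0
tool d [-0.0901  0.1602  0.0088] tcp [ 0.4268 -0.1612  0.1987] t 30.125 w 0.0305 F [ 0.1  0.7 -2.9]
```

```bash
python3 -m jog '[0,0,0,-0.016,0.028,0,0.02,0,0,0,-0.025,0.045,0,0.02,0,0,0,-0.025,0.045,0,0.02,0,0,0,-0.016,0.028,0,0.02,0,0,0,-0.008,0.014,0,0.02,0,0,0,0,0,0,0.02,0,0,0,0,0,0,0.02]'
python3 - <<'E'
from h import *
go(.587,-.2513,.15)
cv2.imwrite('pics/w9.png',bot.grab_frame('wrist')[:,:,::-1])
E
```

```text
time: 31.0
tcp_pos: [0.5858, -0.2507, 0.1969]
ee_rot: [[-0.0, 1.0, -0.003], [1.0, 0.0, 0.001], [0.001, -0.003, -1.0]]
force: [0.5, -0.6, -1.3]
width: 0.0309
gripper_force: 25.0
tool d [-0.0007  0.0013  0.0468] tcp [ 0.5858 -0.2507  0.1969] t 31.0 w 0.0309 F [ 0.5 -0.6 -1.3]
```

View pics/w9.png

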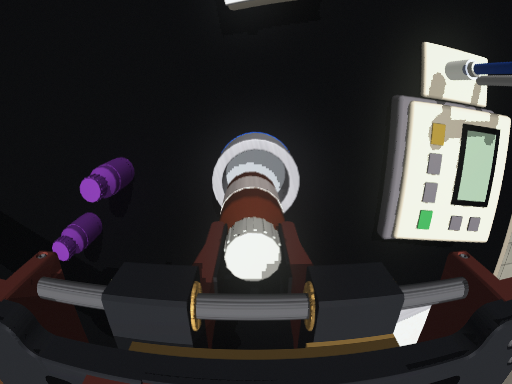

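Bottle hangs upright over the jar; the rim spans u 213–299, with its top edge at v≈138. Check its centre.

```bash
python3 - <<'E'
from h import *
c=bot.get_calibration('wrist')
l,r,t=fish(c,213,180,.07),fish(c,299,180,.07),fish(c,256,138,.07);print(l,r,(l+r)[0]/2,t,t[1]-.045)
E
python3 -m jog '[0,0,0,-0.0007,0.002,0.02,0.02,0,0,0,0,0,0.03,0.02,0,0,0,0,0,0.02,0.02,0,0,0,0,0,0,0.02]'
```

```text
[ 0.54610215 -0.24884582  0.07      ] [ 0.63359424 -0.24878523  0.07      ] 0.5898481987745261 [ 0.58965859 -0.20623641  0.07      ] -0.2512364122194685
time: 31.55
tcp_pos: [0.5873, -0.2511, 0.1256]
ee_rot: [[-0.0, 1.0, -0.004], [1.0, 0.0, 0.002], [0.002, -0.004, -1.0]]
force: [0.2, 0.2, -1.4]
width: 0.0307
gripper_force: 25.0
```

Centre is about (0.589, −0.251), so I'm within 2 mm. Bottle underside is now ≈46 mm. I feel downwards in small batches.

```bash
j='0'; python3 -m jog '[0,0,0,0,0.0015,0.003,0.02,0,0,0,0,0,0.003,0.02,0,0,0,0,0,0,0.02]'|grep -E 'tcp|^force'
python3 -m jog '[0,0,0,0,0,0.0015,0.02,0,0,0,0,0,0.0015,0.02,0,0,0,0,0,0,0.02]'|grep -E 'tcp|^force'
```

```text
tcp_pos: [0.5904, -0.252, 0.1231]
force: [-0.3, 0.4, -0.9]
tcp_pos: [0.5901, -0.2518, 0.1195]
force: [-0.1, 0.5, -1.4]
```

```bash
python3 -m jog '[0,0,0,0,0,0.0015,0.02,0,0,0,0,0,0.0015,0.02,0,0,0,0,0,0,0.02]'|grep -E 'tcp|^force'
```

```text
tcp_pos: [0.5901, -0.2518, 0.1164]
force: [-0.6, 1.3, -1.7]
```

```bash
python3 -m jog '[0,0,0,0,0,0.0015,0.02,0,0,0,0,0,0.0015,0.02,0,0,0,0,0,0,0.02]'|grep -E 'tcp|^force'
```

```text
tcp_pos: [0.5901, -0.2518, 0.1135]
force: [-0.6, 0.2, -2.1]
```

```bash
python3 -m jog '[0,0,0,0,0,0.0015,0.02,0,0,0,0,0,0.0015,0.02,0,0,0,0,0,0,0.02]'|grep -E 'tcp|^force'
```

```text
tcp_pos: [0.5903, -0.2522, 0.1131]
force: [-3.5, 1.3, 7.3]
```

```bash
python3 -m jog '[0,0,0,0,0,0.0015,0.02,0,0,0,0,0,0.0015,0.02,0,0,0,0,0,0,0.02]'|grep -E 'tcp|^force'
```

```text
tcp_pos: [0.5906, -0.2526, 0.1131]
force: [-6.9, 2.9, 17.2]
```

It rests on the foam: TCP stopped at 0.113, so the underside is at ≈34 mm, well below the rim. The second batch pushed to 17 N, so I ease off before releasing.

```bash
python3 -m jog '[0,0,0,0,0,-0.002,0.02,0,0,0,0,0,-0.002,0.02,0,0,0,0,0,0,0.02]'|grep -E 'tcp|^force'
```

```text
tcp_pos: [0.5904, -0.2521, 0.1131]
force: [-2.8, 1.0, 7.8]
```

```bash
python3 -m jog '[0,0,0,0,0,-0.001,0.02,0,0,0,0,0,-0.0005,0.02,0,0,0,0,0,0,0.02]'|grep -E 'tcp|^force'
python3 -m jog '[0,0,0,0,0,0,0.04,0,0,0,0,0,0,0.055,0,0,0,0,0,0,0.06,0,0,0,0,0,-0.04,0.06,0,0,0,0,0,-0.05,0.06,0,0,0,-0.03,-0.05,0,0.06,0,0,0,-0.03,-0.05,0,0.06,0,0,0,-0.03,-0.05,0,0.06]'
python3 -m jog '[0,0,0,0,0,0,0.06,0,0,0,0,0,0,0.06,0,0,0,0,0,0,0.06]'
python3 - <<'E'
from h import *
im=bot.grab_frame('top');c=bot.get_calibration('top');B=(100,140,390,275)
for nm,lo,hi,z in[('yel',(22,110,80),(36,255,255),.094),('red',(0,150,80),(8,255,255),.094),('blu',(100,130,70),(122,255,255),.094)]:
    for p,s in blobs(im,lo,hi,B): print(nm,p,s,unproj(c,*p,z).round(4))
a=cv2.resize(im[140:260,110:385],None,fx=2.9,fy=2.9,interpolation=cv2.INTER_CUBIC)[:,:,::-1]
cv2.imwrite('pics/fin.png',a)
E
```

```text
tcp_pos: [0.5903, -0.2519, 0.1132]
force: [-0.4, -0.1, 3.3]
time: 35.55
tcp_pos: [0.4388, -0.3425, 0.2031]
ee_rot: [[-0.001, 1.0, 0.0], [1.0, 0.001, -0.0], [-0.0, 0.0, -1.0]]
force: [-0.0, -0.4, 0.4]
width: 0.0603
gripper_force: 0.0
time: 35.92
tcp_pos: [0.4412, -0.3412, 0.2029]
ee_rot: [[-0.002, 1.0, 0.0], [1.0, 0.002, 0.0], [0.0, 0.0, -1.0]]
force: [0.1, 0.1, 0.1]
width: 0.0599
gripper_force: 0.0
yel [184.58 180.72] [180 176  10  10  76] [0.561  0.1694 0.094 ]
red [156.25 177.89] [152 174   9   9  63] [0.5696 0.2477 0.094 ]
blu [127.19 175.62] [123 172   9   9  64] [0.5766 0.3278 0.094 ]
blu [136.46 180.77] [134 177   5   7  13] [0.562  0.3021 0.094 ]
```

View pics/fin.png

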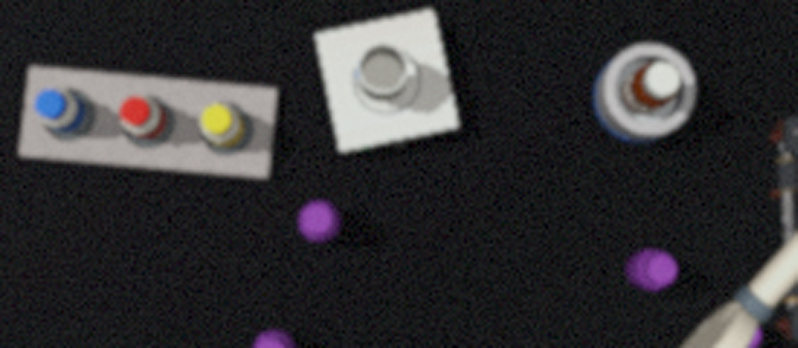

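Final top view: the caps are blue (52,104), red (137,112) and yellow (216,119), each within 2 mm of its well, with yellow nearest the stirrer. The beaker is upright inside the ring (383,69), the sample bottle is upright in the jar (660,79), and the arm is clear.

```bash
python3 -c "
from bench import bot
print(bot.hand_in())"
```

```text
the job is handed in; nothing more can be done
None
```

I finished the setup and handed it in at about 36 s on the robot's clock, but `hand_in()` returned no verdict: yellow, red and blue stand in order in the wells from the stirrer's end, the beaker is on the stirrer plate, and the sample bottle rests on the foam about 34 mm up (17 N peak wrist force while lowering it).

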